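Mirror the seasoning rack for the left-handed cook

ROBOT

A 6-joint arm with a two-finger parallel gripper is mounted at the origin on the work surface. World frame = base frame: x ahead of the robot, y to its left, z up, the work surface at z = 0. Lengths are in mm, angles in degrees, forces in N, time in s.
With the tool pointing down it reaches from about 350 to 850 mm from the base axis. Payload 8.1 kg.
Tool frame: the origin (TCP) lies at the very end of the fingers, on their centre line; the grasp point (between the pads) lies 19 mm behind it; z points along the fingers, y is the direction in which the jaws open and shut (so a half turn about z gives the same grasp; the last joint's range is limited). The gripper opens to 85 mm and grips with 20 to 120 N. Pads are 22 mm wide; open, the fingers measure 114 mm over their backs; the gripper's body (76 mm by 85 mm) begins 54 mm behind the grasp point. The pads swing forward as they close: fully open they stand 13 mm farther back than shut.
Start: joints at [-71.986, 7.471, 85.268, -0, 87.261, -4.893], TCP at [233.56, -552.68, 231.292] pointing down, gripper open.
Joint ranges: [-169.43, 169.43], [-51.17, 129.36], [1.28, 143.12], [-76.62, 256.62], [0, 156.53], [-152.29, 152.29]. Speed limits (degrees/s): [136.94, 136.94, 159.86, 180, 180, 180].

INTERFACE

Orientations are given as [roll, pitch, yaw] about the fixed x, y, z axes, in that order (R = Rz(yaw) Ry(pitch) Rx(roll)).
In Python, from bench import r, eyes gives the robot as it stands. The module is installed in compiled form; this text tells all that it offers.
- The arm moves only by the tool play_rows, never from a script. Its argument "deltas" is a list of rows, each a list of 3 entries, a list of its own where there are three numbers: the shift along the tool's x, y, z in m, then the turn, a rotation vector about the tool's x, y, z in rad, then the closure, from 0 (fully open) to 1 (shut). A call has 1 to 8 rows; each row shifts and turns the pose as measured when the row begins, along the tool's axes as they then stand; what a row does not reach is not made up. A row lasts 1/8 s, in which the tool goes at most 62.5 mm and 10.7 degrees, less where a joint would pass 70% of its speed; a pose out of reach is approached as far as the arm can. A call with a gripper value outside its range is refused whole. The fingers move at their own pace and stop on an object; "force" is the grip in N (left out, the last holds). Time passes only in rows, so rows that do not move let the fingers close. It gives the time, the measured TCP pose, the force and the opening at its end, in the units of the state.
- r.sense(): the state, without advancing time (a new reading comes with each control period).
- eyes.snapshot(name): name is "scene" or "top" or "wrist"; returns the picture (420x560x3 uint8, red, green, blue); there is no depth.
- eyes.get_calibration(name): a dict with "mtx" (3x3 intrinsics, pixels), "D" ([k1, k2, p1, p2, k3] as OpenCV has them; the pictures are not rectified), "R" (3x3) and "t" (3): a world point X has camera coordinates R X + t; the wrist camera has in their place "T_tool_cam" (4x4, takes a point from camera to tool coordinates, whose origin is the TCP and whose axes are the flange's). Camera axes: x right, y down, z forward; pixel columns grow to the right and rows downward; lengths in mm; the calibration is good to about 2 mm. A picture is of the moment at which its call begins: read the wrist's pose just before it. get_calibration takes no time and is no camera call.
- r.hand_in(): hands the job in, once; it reports no verdict.
The state is a dict: "time": time; "joint_pos": joint angles; "qd": joint speeds; "joint_efforts": joint torques, N m; "tool_pos": TCP position; "tcp_rot": TCP orientation; "ft_force": force on the tool from outside, world axes, zero at the start; "wrist_torque": the same for the moment, N m; "finger_gap": finger opening in mm.
Only numpy, scipy, OpenCV 4.12 (cv2) and the standard library are available. Lean on these libraries where they do the work, as an engineer would, in place of code of your own. Each camera call takes 0.05 s, during which the arm holds its last target. There are 200 camera calls.

TASK

A left-handed cook is taking over and wants the seasonings the other way round: move the four containers from the steel rack into the wooden rack, one to a compartment, in the reverse of the order they stand in now (the one at the left end goes to the right end, and so on along the row). Keep each one upright and set it down gently on the compartment's floor rather than dropping it.

Things in the scene. Friction and masses are not known exactly. Their poses are not given: they have to be found in the camera images.
- mill_center (a point): Pepper mill: a turned wooden body with a wider foot and head and a small steel ball on top. 98 mm tall, foot 50 mm across, straight waist 42 mm across between 22 and 66 mm above the foot, head 48 mm across. Round about its upright axis; 0.1 to 0.25 kg. This point is on the axis, half-way up (49 mm above the underside); z is up along the axis.
- shaker_center (a point): China shaker: a plain white cylinder 46 mm across up to 62 mm, with a domed steel cap 48 mm across; 84 mm tall. Round about its upright axis; 0.1 to 0.25 kg. This point is on the axis, half-way up (42 mm above the underside); z is up along the axis.
- dredger_center (a point): Metal dredger: the widest and lowest of the four, a straight aluminium can 54 mm across with a flat dark lid 55 mm across above 60 mm; 76 mm tall. Round about its upright axis; 0.1 to 0.25 kg. This point is on the axis, half-way up (38 mm above the underside); z is up along the axis.
- cruet_center (a point): Small oil cruet: a stoppered glass bottle, body 48 mm across up to 62 mm, then a shoulder and a neck 22 mm across with a cork; 100 mm tall. Round about its upright axis; 0.1 to 0.25 kg. This point is on the axis, half-way up (50 mm above the underside); z is up along the axis.
- steel_rack: Steel rack where the containers start: a low open tray fixed to the table, 318 mm long (y) by 84 mm deep (x), with a row of four compartments, each 72 x 72 mm inside, centred at y = +117, +39, -39, -117 mm. Walls 6 mm thick, tops at 20 mm; floor 6 mm thick. Origin: centre of the underside. +y to the robot's left, +x away from it, z up. May be the nearer or the farther rack.
- wood_rack: Dark wooden rack, empty at the start, the destination: same shape, size, compartments, origin and axes as the steel rack (318 x 84 mm, compartments 72 x 72 mm at y = +117, +39, -39, -117 mm, wall tops at 20 mm, floor 6 mm thick, +y to the robot's left, +x away), but without cork pads. Kitchen utensils lie flat beside both racks.
- pad_mill: The square cork pad (66 x 66 x 3 mm, fixed to the steel rack's floor) on which the mill stands at the start; it stays there and so marks which compartment the mill came from. Origin: centre of its underside; axes as the rack's. The pads look alike.
- pad_shaker: The square cork pad (66 x 66 x 3 mm, fixed to the steel rack's floor) on which the shaker stands at the start; it stays there and so marks which compartment the shaker came from. Origin: centre of its underside; axes as the rack's. The pads look alike.
- pad_dredger: The square cork pad (66 x 66 x 3 mm, fixed to the steel rack's floor) on which the dredger stands at the start; it stays there and so marks which compartment the dredger came from. Origin: centre of its underside; axes as the rack's. The pads look alike.
- pad_cruet: The square cork pad (66 x 66 x 3 mm, fixed to the steel rack's floor) on which the cruet stands at the start; it stays there and so marks which compartment the cruet came from. Origin: centre of its underside; axes as the rack's. The pads look alike.
There are look-alikes about, which are no part of the job. Leave any yellow look-alike of the part that bears shaker_center alone.

How it is judged (in metres and radians):
At the end, for the whole second after the job is handed in: Each container rests upright (0.1 rad) on a wooden compartment's floor (within 4 mm; axis within 15 mm of the compartment's centre in x and y), in the compartment that mirrors the one it started from: first from the left to first from the right, second to second, and so on (((y of pad_mill in the frame of steel_rack between 0.097 and 0.137 m and y of mill_center in the frame of wood_rack between -0.132 and -0.102 m) or (y of pad_mill in the frame of steel_rack between 0.019 and 0.059 m and y of mill_center in the frame of wood_rack between -0.054 and -0.024 m) or (y of pad_mill in the frame of steel_rack between -0.059 and -0.019 m and y of mill_center in the frame of wood_rack between 0.024 and 0.054 m) or (y of pad_mill in the frame of steel_rack between -0.137 and -0.097 m and y of mill_center in the frame of wood_rack between 0.102 and 0.132 m)) and x of mill_center in the frame of wood_rack between -0.015 and 0.015 m and z of mill_center in the frame of wood_rack below 0.059 m and angle between each of mill_center, shaker_center, dredger_center, cruet_center's own z axis and vertical below 0.1 rad and linear speed of each of mill, shaker, dredger, cruet below 0.03 m/s and ((y of pad_shaker in the frame of steel_rack between 0.097 and 0.137 m and y of shaker_center in the frame of wood_rack between -0.132 and -0.102 m) or (y of pad_shaker in the frame of steel_rack between 0.019 and 0.059 m and y of shaker_center in the frame of wood_rack between -0.054 and -0.024 m) or (y of pad_shaker in the frame of steel_rack between -0.059 and -0.019 m and y of shaker_center in the frame of wood_rack between 0.024 and 0.054 m) or (y of pad_shaker in the frame of steel_rack between -0.137 and -0.097 m and y of shaker_center in the frame of wood_rack between 0.102 and 0.132 m)) and x of shaker_center in the frame of wood_rack between -0.015 and 0.015 m and z of shaker_center in the frame of wood_rack below 0.052 m and ((y of pad_dredger in the frame of steel_rack between 0.097 and 0.137 m and y of dredger_center in the frame of wood_rack between -0.132 and -0.102 m) or (y of pad_dredger in the frame of steel_rack between 0.019 and 0.059 m and y of dredger_center in the frame of wood_rack between -0.054 and -0.024 m) or (y of pad_dredger in the frame of steel_rack between -0.059 and -0.019 m and y of dredger_center in the frame of wood_rack between 0.024 and 0.054 m) or (y of pad_dredger in the frame of steel_rack between -0.137 and -0.097 m and y of dredger_center in the frame of wood_rack between 0.102 and 0.132 m)) and x of dredger_center in the frame of wood_rack between -0.015 and 0.015 m and z of dredger_center in the frame of wood_rack below 0.048 m and ((y of pad_cruet in the frame of steel_rack between 0.097 and 0.137 m and y of cruet_center in the frame of wood_rack between -0.132 and -0.102 m) or (y of pad_cruet in the frame of steel_rack between 0.019 and 0.059 m and y of cruet_center in the frame of wood_rack between -0.054 and -0.024 m) or (y of pad_cruet in the frame of steel_rack between -0.059 and -0.019 m and y of cruet_center in the frame of wood_rack between 0.024 and 0.054 m) or (y of pad_cruet in the frame of steel_rack between -0.137 and -0.097 m and y of cruet_center in the frame of wood_rack between 0.102 and 0.132 m)) and x of cruet_center in the frame of wood_rack between -0.015 and 0.015 m and z of cruet_center in the frame of wood_rack below 0.06 m); the robot touches nothing.
It fails at once if a container is tipped more than about 35 degrees (angle between any of mill_center, shaker_center, dredger_center, cruet_center's own z axis and vertical above 0.6 rad).
It fails at once if a container is dropped or thrown into the wooden rack (faster than 0.7 m/s in the last 20 mm) ((linear speed of mill above 0.7 m/s and z of mill_center in the frame of wood_rack below 0.075 m and x of mill_center in the frame of wood_rack between -0.05 and 0.05 m and y of mill_center in the frame of wood_rack between -0.165 and 0.165 m) or (linear speed of shaker above 0.7 m/s and z of shaker_center in the frame of wood_rack below 0.068 m and x of shaker_center in the frame of wood_rack between -0.05 and 0.05 m and y of shaker_center in the frame of wood_rack between -0.165 and 0.165 m) or (linear speed of dredger above 0.7 m/s and z of dredger_center in the frame of wood_rack below 0.064 m and x of dredger_center in the frame of wood_rack between -0.05 and 0.05 m and y of dredger_center in the frame of wood_rack between -0.165 and 0.165 m) or (linear speed of cruet above 0.7 m/s and z of cruet_center in the frame of wood_rack below 0.076 m and x of cruet_center in the frame of wood_rack between -0.05 and 0.05 m and y of cruet_center in the frame of wood_rack between -0.165 and 0.165 m)).
It also fails if it takes over 109 s, if anything falls off the work surface, if the arm or the gripper's body presses on something with over 40 N, if the wrist force passes 120 N, or if a joint passes its speed limit or range.

## Working session

There is one attempt and no reset: what is moved stays moved. The work goes in short steps, Python scripts to look and compute and a tool call to move; the robot and the scene stay as the last step left them, time stands still between calls to the robot, and variables do not carry over. Pictures are saved under pics/ and viewed, about 12 in all and at most 16, crops included, and the job is handed in when it is done.

Besides the shell and the picture viewer there is one more tool, called after "Request:" by a JSON object that holds its "method" and its "body". play_rows: Moves the arm, as the interface text tells. Its arguments: {"type":"object","properties":{"deltas":{"type":"array"},"force":{"type":"number"}},"required":["deltas"]}

```bash
mkdir -p pics; python3 - <<'E'
from bench import r, eyes
import cv2, numpy as np
s=r.sense(); print(s)
for n in("scene","top"):
    im=eyes.snapshot(n); cv2.imwrite(f"pics/{n}0.png",im[...,::-1])
    c=eyes.get_calibration(n); print(n,{k:np.round(v,4).tolist() for k,v in c.items()})
print(eyes.get_calibration("wrist"))
E
```

```text
{'time': 0.0, 'joint_pos': array([-7.19860270e+01,  7.51570898e+00,  8.53306492e+01, -3.71235094e-04,
        8.72617127e+01, -4.89392167e+00]), 'qd': array([ 0.05105621, -0.06970335, -0.0539907 ,  0.02641588, -0.04120774,
       -0.12698735]), 'joint_efforts': array([ 1.77470189e-03, -5.69396138e+01, -5.00557137e+01,  1.39389249e-04,
        1.44031411e-02,  1.13818493e-05]), 'tool_pos': array([ 233.38622823, -552.1385719 ,  230.22504433]), 'tcp_rot': array([-1.79892291e+02, -8.85023073e-03,  2.29079044e+01]), 'ft_force': array([-0.50277883,  0.2376652 , -0.22912403]), 'wrist_torque': array([0.02459206, 0.00965426, 0.03493584]), 'finger_gap': 85.51570828650048}
scene {'mtx': [[420.1691, 0.0, 281.5786], [0.0, 420.1691, 207.6032], [0.0, 0.0, 1.0]], 'D': [-0.1151, 0.0, 0.0, 0.0, 0.0], 'R': [[0.3207, 0.9472, -0.0043], [0.7186, -0.2463, -0.6503], [-0.617, 0.2055, -0.7596]], 't': [-178.8443, -388.2333, 1261.3362]}
top {'mtx': [[491.3816, 0.0, 271.9814], [0.0, 491.3816, 205.9496], [0.0, 0.0, 1.0]], 'D': [-0.0973, 0.0, 0.0, 0.0, 0.0], 'R': [[0.0003, -0.9997, -0.0236], [-0.9828, 0.0041, -0.1847], [0.1848, 0.0232, -0.9825]], 't': [-23.1337, 595.0172, 862.083]}
{'mtx': array([[297.45149447,   0.        , 283.62369308],
       [  0.        , 297.45149447, 208.23935874],
       [  0.        ,   0.        ,   1.        ]]), 'D': array([0.00879094, 0.        , 0.        , 0.        , 0.        ]), 'T_tool_cam': array([[ 4.87409651e-04, -9.62632456e-01, -2.70810851e-01,
         6.81859480e+01],
       [ 9.99998791e-01,  6.93866523e-05,  1.55316974e-03,
         1.16818593e+00],
       [-1.47634094e-03, -2.70811280e-01,  9.62631327e-01,
        -1.43202094e+02],
       [ 0.00000000e+00,  0.00000000e+00,  0.00000000e+00,
         1.00000000e+00]])}
```

View pics/scene0.png

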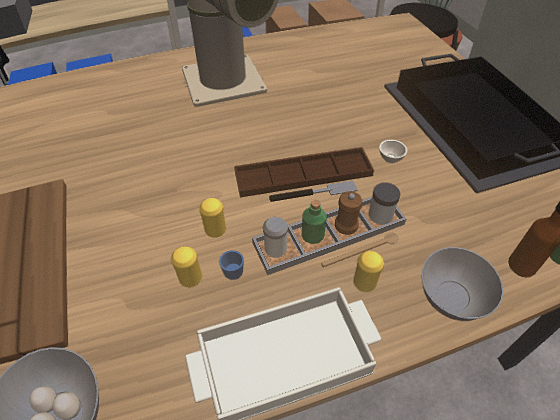

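View pics/top0.png

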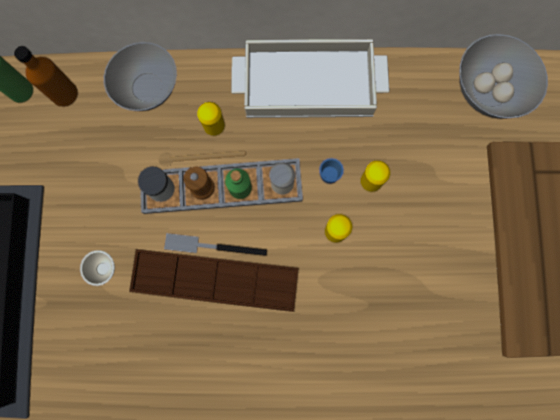

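Top view, left to right (+y first): dredger (dark lid, ~153,181), mill (197,182), cruet (238,182) and shaker (281,178), all in the farther steel rack. The wooden rack is nearer, with corners at about (133,250) to (297,310). The yellow look-alikes are outside the racks. I'll zoom in and cast rays.

```bash
cat > h.py <<'E'
import numpy as np, cv2
from bench import r, eyes
def ray(name,px,z,T=None):
    c=eyes.get_calibration(name)
    p=cv2.undistortPoints(np.array(px,float).reshape(-1,1,2),c["mtx"],c["D"]).reshape(-1,2)
    d=np.c_[p,np.ones(len(p))]
    if T is None: R=c["R"]; o=-R.T@c["t"]; d=d@R
    else: M=T@c["T_tool_cam"]; o=M[:3,3]; d=d@M[:3,:3].T
    return o+d*((z-o[2])/d[:,2])[:,None]
def tool(s):
    from scipy.spatial.transform import Rotation as Ro
    T=np.eye(4); T[:3,:3]=Ro.from_euler('xyz',s["tcp_rot"],degrees=True).as_matrix(); T[:3,3]=s["tool_pos"]; return T
E
python3 - <<'E'
from h import *
im=cv2.imread("pics/top0.png")
sub=im[140:320,120:320]; cv2.imwrite("pics/topc.png",cv2.resize(sub,None,fx=3.8/1.2,fy=3.8/1.2,interpolation=cv2.INTER_CUBIC))
m=(im.max(2)<75).astype(np.uint8); m[:238]=0;m[320:]=0;m[:,:120]=0;m[:,310:]=0
m=cv2.morphologyEx(m,cv2.MORPH_CLOSE,np.ones((5,5)));m=cv2.morphologyEx(m,cv2.MORPH_OPEN,np.ones((9,9)))
cs,_=cv2.findContours(m,0,2); c=max(cs,key=cv2.contourArea)
b=cv2.boxPoints(cv2.minAreaRect(c)); print(b)
w=ray("top",b,20); print(w.round(1)); print(w.mean(0), [np.linalg.norm(w[i]-w[i-1]).round(1) for i in range(4)])
E
```

```text
[[129.71918 292.2873 ]
 [134.61523 249.14073]
 [297.89572 267.669  ]
 [292.99966 310.81555]]
[[434.8 248.5  20. ]
 [517.6 242.7  20. ]
 [482.3 -72.6  20. ]
 [401.8 -62.8  20. ]]
[459.11016972  88.92819274  20.        ] [np.float64(313.1), np.float64(83.0), np.float64(317.3), np.float64(81.2)]
```

View pics/topc.png

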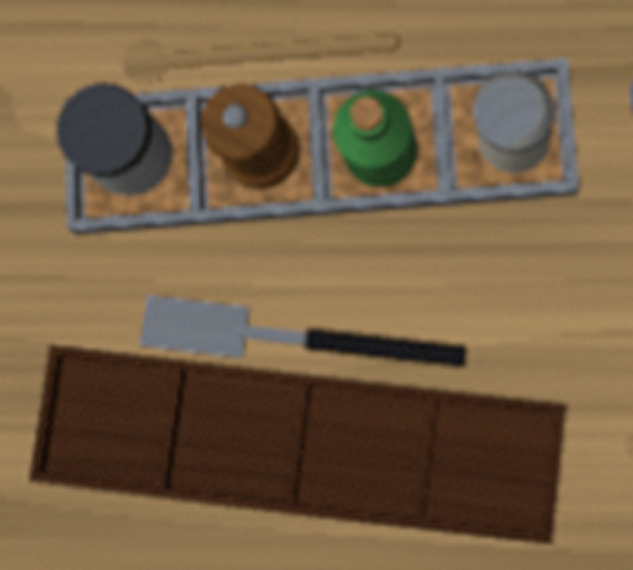

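```bash
python3 - <<'E'
from h import *
f=lambda p: np.array(p,float)/3.16667+[120,140]-0.34
w=ray("top",f([(50,346),(566,405),(552,542),(31,481)]),20)
print(w.round(1)); c=w.mean(0); v=(w[0]+w[3]-w[1]-w[2])[:2]; v/=np.linalg.norm(v); yw=np.degrees(np.arctan2(-v[0],v[1])); print("wood",c,yw)
for y in(117,39,-39,-117): print(y,(c[:2]+y*v).round(1))
s=ray("top",f([(567,60),(578,190),(73,232)]),20); print(s.round(1)); v2=s[2]-s[1]; sc=(s[0]+s[2])/2; print("steel",sc,np.degrees(np.arctan2(-v2[0],v2[1])))
v2=v2[:2]/np.linalg.norm(v2[:2])
for y in(117,39,-39,-117): print(y,(sc[:2]+y*v2).round(1))
for n,p,z in(("dr",(105,130),85),("mill",(235,115),106),("cruet",(368,113),109),("shaker",(513,107),90)): print(n,ray("top",f(p),z).round(1))
E
```

```text
[[518.  241.   20. ]
 [482.5 -73.6  20. ]
 [401.7 -64.7  20. ]
 [436.2 249.1  20. ]]
wood [459.61475242  87.97334139  20.        ] -6.346111759690749
117 [472.5 204.3]
39 [463.9 126.7]
-39 [455.3  49.2]
-117 [446.7 -28.3]
[[696.5 -76.2  20. ]
 [613.8 -82.1  20. ]
 [588.7 230.   20. ]]
steel [642.62278271  76.87749935  20.        ] 4.58634922587146
117 [633.3 193.5]
39 [639.5 115.8]
-39 [645.7  38. ]
-117 [652.  -39.7]
dr [[637.6 194.9  85. ]]
mill [[640.7 114.7 106. ]]
cruet [[640.6  38.8 109. ]]
shaker [[648.4 -42.7  90. ]]
```

Request:
{"method": "play_rows", "body": {"deltas": [[[0,0,0],[0,0,-0.167],0],[[0,0,0],[0,0,-0.167],0],[[0,0,0],[0,0,-0.167],0],[[0,0,0],[0,0,-0.167],0],[[0,0,0],[0,0,-0.167],0],[[0,0,0],[0,0,-0.167],0],[[0,0,0],[0,0,-0.167],0],[[0,0,0],[0,0,0],0]], "force": 40}}

```text
time: 1.1
tool_pos: [232.6, -549.6, 225.2]
tcp_rot: [-179.8, -0.6, 92.0]
ft_force: [0.2, 0.3, -0.8]
finger_gap: 85.6
```

Request:
{"method": "play_rows", "body": {"deltas": [[[0.048,0.039,0],[0,0,0.035],0],[[0.048,0.039,0],[0,0,0],0],[[0.048,0.039,0],[0,0,0],0],[[0.048,0.039,0],[0,0,0],0],[[0.048,0.039,0],[0,0,0],0],[[0.048,0.039,0],[0,0,0],0],[[0.048,0.039,0],[0,0,0],0],[[0.048,0.039,0],[0,0,0],0]]}}

```text
time: 2.1
tool_pos: [552.2, -167.1, 226.2]
tcp_rot: [-179.8, -0.6, 87.2]
ft_force: [1.3, -1.0, 1.0]
finger_gap: 85.2
```

Request:
{"method": "play_rows", "body": {"deltas": [[[0.042,0.032,0.01],[0,0,-0.05],0],[[0.042,0.032,0.01],[0,0,0],0],[[0.041,0.032,0.01],[0,0,0],0],[[0,0,0],[0,0,0],0]]}}

```text
time: 2.6
tool_pos: [654.6, -34.7, 194.8]
tcp_rot: [-179.7, -0.6, 89.4]
ft_force: [-0.9, -0.3, 0.6]
finger_gap: 85.4
```

```bash
python3 - <<'E'
from h import *
s=r.sense(); print(s["tool_pos"],s["tcp_rot"],s["joint_pos"].round(1))
im=eyes.snapshot("wrist"); cv2.imwrite("pics/w1.png",im[...,::-1])
c=eyes.get_calibration("wrist"); M=np.linalg.inv(tool(s)@c["T_tool_cam"])
for p in((648.4,-42.7,90),(640.6,38.8,109),(640.7,114.7,106)):
    print(p,cv2.projectPoints(np.array([p]),cv2.Rodrigues(M[:3,:3])[0],M[:3,3],c["mtx"],c["D"])[0].ravel().round(1))
E
```

```text
[654.64326248 -34.71210436 194.79164396] [-179.72240204   -0.63891049   89.36955863] [-7.8 17.3 77.8  0.6 85.2 -7.3]
(648.4, -42.7, 90) [276.9 215.4]
(640.6, 38.8, 109) [263.8 117. ]
(640.7, 114.7, 106) [261.1   0. ]
```

View pics/w1.png

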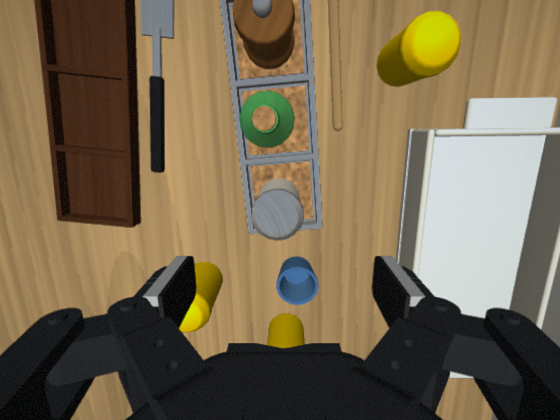

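The wrist view confirms the estimates: shaker cap at (278,212), predicted (277,215); cork at (265,119), predicted (264,117). The fingers' path is clear, so I'm descending on the shaker.

Request:
{"method": "play_rows", "body": {"deltas": [[[-0.008,-0.006,0],[0,0,0],0],[[0,0,0.03],[0,0,0],0],[[0,0,0.03],[0,0,0],0],[[0,0,0.03],[0,0,0],0],[[0,0,0.03],[0,0,0],0],[[0,0,0],[0,0,0],0]]}}

```text
time: 3.4
tool_pos: [644.4, -55.1, 77.2]
tcp_rot: [180.0, -0.4, 88.2]
ft_force: [-1.1, -0.1, 0.4]
finger_gap: 85.2
```

```bash
python3 - <<'E'
from h import *
for i in range(3):
    s=r.sense(); print(s["time"],s["tool_pos"].round(1),s["tcp_rot"].round(2),s["qd"].round(1)); 
    if i<2: eyes.snapshot("wrist")
E
```

```text
3.4 [644.4 -55.1  77.2] [179.97  -0.39  88.19] [-1.2 -2.8 -1.9 -0.1  0.7 -0. ]
3.45 [646.  -55.4  79.4] [179.78  -0.36  88.2 ] [ 0.6 -1.2 -2.7  0.1  0.4 -0.2]
3.5 [647.3 -55.1  81. ] [179.62  -0.35  88.24] [ 0.7 -0.7 -1.9  0.3 -0.1 -0. ]
```

Request:
{"method": "play_rows", "body": {"deltas": [[[0,0,0],[0,0,0],0],[[0,0,0],[0,0,0],0]]}}

```text
time: 3.75
tool_pos: [649.4, -56.3, 85.2]
tcp_rot: [179.3, -0.3, 88.2]
ft_force: [0.2, -0.1, -0.1]
finger_gap: 85.2
```

Request:
{"method": "play_rows", "body": {"deltas": [[[0.01,0,0],[0.008,0,-0.025],0],[[0.003,0,0],[0,0,0],0],[[0,0,0],[0,0,0],0],[[0,0,0.012],[0,0,0],0],[[0,0,0.012],[0,0,0],0],[[0,0,0.012],[0,0,0],0],[[0,0,0.006],[0,0,0],0],[[0,0,0],[0,0,0],0]]}}

```text
time: 4.75
tool_pos: [649.6, -41.6, 39.9]
tcp_rot: [179.8, -0.3, 89.7]
ft_force: [-0.2, -0.3, 0.2]
finger_gap: 85.2
```

Request:
{"method": "play_rows", "body": {"deltas": [[[0,0,0.004],[0,0,0],0.2],[[0,0,0],[0,0,0],0.3],[[0,0,0],[0,0,0],0.4],[[0,0,0],[0,0,0],0.5],[[0,0,0],[0,0,0],0.7],[[0,0,0],[0,0,0],1],[[0,0,0],[0,0,0],1]], "force": 40}}

```text
time: 5.62
tool_pos: [650.3, -41.7, 36.8]
tcp_rot: [179.7, -0.3, 89.7]
ft_force: [-0.8, 1.0, -1.0]
finger_gap: 46.5
```

Request:
{"method": "play_rows", "body": {"deltas": [[[0,0,-0.008],[0,0,0],1],[[0,0,-0.015],[0,0,0],1],[[0,0,-0.03],[0,0,0],1],[[0,0,-0.03],[0,0,0],1],[[0,0,-0.03],[0,0,0],1],[[0.01,-0.01,-0.015],[0,0,0],1],[[0.02,-0.02,0],[0,0,0],1],[[0.03,-0.025,0],[0,0,0],1]]}}

```text
time: 6.62
tool_pos: [596.6, 17.0, 177.9]
tcp_rot: [179.3, -0.2, 89.6]
ft_force: [-0.6, 1.1, -0.9]
finger_gap: 46.3
```

Request:
{"method": "play_rows", "body": {"deltas": [[[0.035,-0.024,0],[0.006,0,0],1],[[0.035,-0.024,0],[0,0,0],1],[[0.035,-0.024,0],[0,0,0],1],[[0.03,-0.02,0],[0,0,0],1],[[0.02,-0.015,0.01],[0,0,0],1],[[0.01,-0.008,0.02],[0,0,0],1],[[0,0,0.02],[0,0,0],1],[[0,0,0.01],[0,0,0],1]]}}

```text
time: 7.62
tool_pos: [482.0, 190.3, 125.9]
tcp_rot: [178.8, -0.4, 89.7]
ft_force: [-0.2, 0.4, -1.7]
finger_gap: 46.5
```

Request:
{"method": "play_rows", "body": {"deltas": [[[0.01,-0.007,0],[0.015,0,0],1],[[0.004,-0.003,0.01],[0.005,0,0],1],[[0,0,0.015],[0,0,0],1],[[0,0,0.015],[0,0,0],1],[[0,0,0.015],[0,0,0],1],[[0,0,0.012],[0,0,0],1],[[0,0,0.006],[0,0,0],1],[[0,0,0],[0,0,0],1]]}}

```text
time: 8.62
tool_pos: [471.5, 204.5, 47.0]
tcp_rot: [-179.9, -0.4, 89.6]
ft_force: [-0.6, -0.7, -2.0]
finger_gap: 46.0
```

```bash
python3 - <<'E'
from h import *
im=eyes.snapshot("top"); 
a=cv2.resize(im[140:320,120:320],None,fx=3,fy=3)
im=eyes.snapshot("scene"); b=cv2.resize(im[130:290,180:430],None,fx=2.4,fy=2.4)
cv2.imwrite("pics/p1.png",a[...,::-1]); print(r.sense()["tool_pos"],r.sense()["tcp_rot"])
E
```

```text
[472.05272985 204.74309801  47.7799787 ] [-179.98007411   -0.37782351   89.57086645]
```

View pics/p1.png

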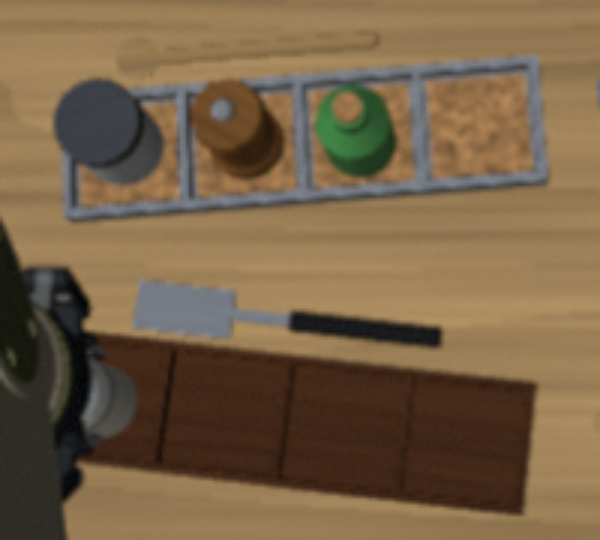

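The shaker is held inside the left wooden compartment (visible at about (110,400) in the crop) and the other containers are undisturbed. Lowering slowly until contact.

Request:
{"method": "play_rows", "body": {"deltas": [[[0,0,0.005],[0,0,0],1],[[0,0,0.004],[0,0,0],1],[[0,0,0.003],[0,0,0],1],[[0,0,0.002],[0,0,0],1],[[0,0,0.001],[0,0,0],1]]}}

```text
time: 9.35
tool_pos: [473.3, 205.4, 33.6]
tcp_rot: [179.9, -0.4, 89.6]
ft_force: [-4.7, -1.0, 9.1]
finger_gap: 46.3
```

Contact: the wrist reads +9 N at z=33.6, where I expected the floor. Opening and rising straight up.

Request:
{"method": "play_rows", "body": {"deltas": [[[0,0,-0.001],[0,0,0],0.6],[[0,0,0],[0,0,0],0.3],[[0,0,0],[0,0,0],0],[[0,0,0],[0,0,0],0],[[0,0,0],[0,0,0],0],[[0,0,-0.015],[0,0,0],0],[[0,0,-0.03],[0,0,0],0],[[0,0,-0.04],[0,0,0],0]]}}

```text
time: 10.35
tool_pos: [471.2, 204.0, 120.7]
tcp_rot: [-179.9, -0.3, 89.6]
ft_force: [0.4, 0.2, -0.1]
finger_gap: 85.3
```

Request:
{"method": "play_rows", "body": {"deltas": [[[0,0,-0.03],[0,0,0],0],[[-0.015,0.015,-0.02],[0,0,0],0],[[-0.03,0.03,0],[0,0,0],0],[[-0.035,0.036,0],[0,0,0],0],[[-0.035,0.036,0],[0,0,0],0],[[-0.025,0.026,0],[0,0,0],0],[[-0.01,0.01,0],[0,0,0],0],[[0,0,0],[0,0,0],0]]}}

```text
time: 11.35
tool_pos: [631.6, 50.2, 188.0]
tcp_rot: [179.1, -0.6, 89.7]
ft_force: [0.6, 0.9, -0.0]
finger_gap: 85.2
```

```bash
python3 - <<'E'
from h import *
im=eyes.snapshot("wrist"); cv2.imwrite("pics/w2.png",im[...,::-1]); s=r.sense(); print(s["tool_pos"],s["tcp_rot"])
E
```

```text
[631.2702705   50.69490231 188.03980161] [179.13274684  -0.58189333  89.75772192]
```

View pics/w2.png

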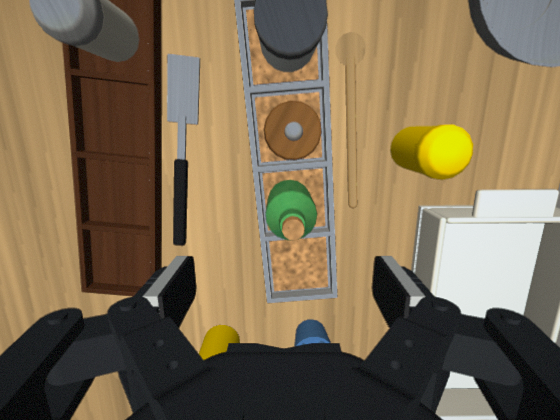

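The shaker stands upright in the left wooden compartment and the cork is at (292,229). Descending on the cruet.

Request:
{"method": "play_rows", "body": {"deltas": [[[-0.009,0.007,0],[0.012,0,0],0],[[-0.003,0.002,0.01],[0,0,0],0],[[0,0,0.025],[0,0,0],0],[[0,0,0.03],[0,0,0],0],[[0,0,0.03],[0,0,0],0],[[0,0,0.015],[0,0,0],0],[[0,0,0.005],[0,0,0],0],[[0,0,0],[0,0,0],0]]}}

```text
time: 12.4
tool_pos: [638.9, 43.4, 68.7]
tcp_rot: [179.9, -0.6, 90.1]
ft_force: [0.0, -0.3, -0.2]
finger_gap: 85.7
```

Request:
{"method": "play_rows", "body": {"deltas": [[[-0.004,0.001,0.006],[0,0.006,0],0],[[0,0,0.008],[0,0,0],0],[[0,0,0.007],[0,0,0],0],[[0,0,0.003],[0,0,0],0.2],[[0,0,0],[0,0,0],0.3]]}}

```text
time: 13.02
tool_pos: [642.1, 39.2, 45.9]
tcp_rot: [179.7, -1.0, 90.1]
ft_force: [0.3, -0.4, -0.1]
finger_gap: 59.7
```

Request:
{"method": "play_rows", "body": {"deltas": [[[0,0,0.003],[0,-0.017,0],0.3],[[0,0,0.001],[0,0,0],0.4],[[0,0,0],[0,0,0],0.5],[[0,0,0],[0,0,0],0.7],[[0,0,0],[0,0,0],1],[[0,0,0],[0,0,0],1],[[0,0,0],[0,0,0],1]]}}

```text
time: 13.9
tool_pos: [642.5, 39.5, 42.3]
tcp_rot: [179.6, 0.1, 90.1]
ft_force: [-0.4, 0.0, -0.2]
finger_gap: 46.8
```

Request:
{"method": "play_rows", "body": {"deltas": [[[0,0,-0.006],[0,0,0],1],[[0,0,-0.008],[0,0,0],1],[[0,0,-0.01],[0,0,0],1],[[0,0,-0.006],[0,0,0],1],[[0,0,0],[0,0,0],1]], "force": 50}}

```text
time: 14.52
tool_pos: [642.3, 39.5, 74.6]
tcp_rot: [179.6, 0.1, 90.1]
ft_force: [-0.6, -0.2, -2.7]
finger_gap: 46.8
```

```bash
python3 - <<'E'
from h import *
im=eyes.snapshot("scene"); b=cv2.resize(im[150:290,200:440],None,fx=3,fy=3,interpolation=cv2.INTER_CUBIC)
cv2.imwrite("pics/s2.png",b[...,::-1])
E
```

```text
(no output)
```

View pics/s2.png

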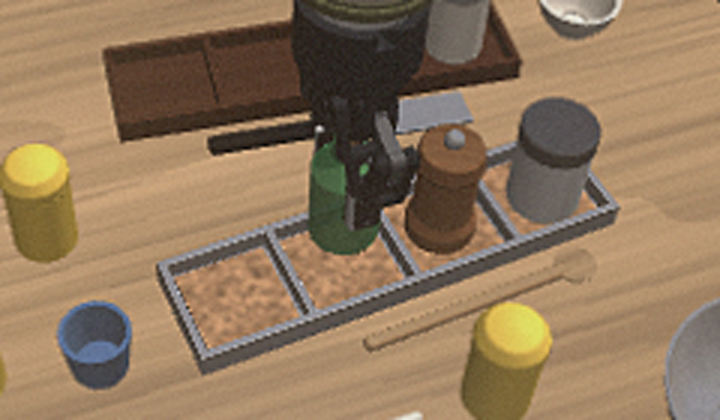

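The cruet is lifted and upright (2.7 N). Carrying it over.

Request:
{"method": "play_rows", "body": {"deltas": [[[0,0,-0.025],[0,0,0],1],[[0,0,-0.03],[0,0,0],1],[[0.005,-0.01,-0.02],[0,0,0],1],[[0.013,-0.025,0],[0,0,0],1],[[0.017,-0.035,0],[0,0,0],1],[[0.017,-0.035,0],[0,0,0],1],[[0.015,-0.03,0],[0,0,0],1],[[0.012,-0.025,0],[0,0,0],1]]}}

```text
time: 15.58
tool_pos: [476.4, 119.5, 147.6]
tcp_rot: [179.8, 0.0, 89.9]
ft_force: [-0.2, -0.1, -1.9]
finger_gap: 47.2
```

Request:
{"method": "play_rows", "body": {"deltas": [[[0.003,-0.006,0],[0,0,0],1],[[0,0,0],[0,0,0],1]]}}

```text
time: 15.82
tool_pos: [469.2, 123.1, 147.3]
tcp_rot: [179.8, 0.0, 90.0]
ft_force: [-0.5, 0.1, -1.6]
finger_gap: 46.7
```

Request:
{"method": "play_rows", "body": {"deltas": [[[0.002,-0.004,0.01],[0,0,0],1],[[0.001,0,0.02],[0,0,0],1],[[0,0,0.02],[0,0,0],1],[[0,0,0.015],[0,0,0],1],[[0,0,0.012],[0,0,0],1],[[0,0,0.008],[0,0,0],1],[[0,0,0.003],[0,0,0],1],[[0,0,0],[0,0,0],1]]}}

```text
time: 16.82
tool_pos: [468.1, 124.4, 54.4]
tcp_rot: [179.8, 0.1, 89.8]
ft_force: [-0.5, 0.4, -1.5]
finger_gap: 46.4
```

Request:
{"method": "play_rows", "body": {"deltas": [[[0.002,-0.004,0.003],[0,0,0],1],[[0,0,0.004],[0,0,0],1],[[0,0,0.003],[0,0,0],1],[[0,0,0.002],[0,0,0],1],[[0,0,0.001],[0,0,0],1]]}}

```text
time: 17.45
tool_pos: [465.0, 126.9, 42.0]
tcp_rot: [179.6, 0.0, 89.9]
ft_force: [0.9, -0.3, -2.9]
finger_gap: 46.9
```

Request:
{"method": "play_rows", "body": {"deltas": [[[0,0,0.002],[0,0,0],1],[[0,0,0.001],[0,0,0],1],[[0,0,0.001],[0,0,0],1]]}}

```text
time: 17.82
tool_pos: [465.2, 126.9, 39.2]
tcp_rot: [179.7, 0.1, 89.9]
ft_force: [-8.3, -1.7, 15.7]
finger_gap: 46.4
```

Request:
{"method": "play_rows", "body": {"deltas": [[[0,0,-0.001],[0,0,0],0.6],[[0,0,0],[0,0,0],0.3],[[0,0,0],[0,0,0],0],[[0,0,0],[0,0,0],0],[[0,0,0],[0,0,0],0],[[0,0,-0.015],[0,0,0],0],[[0,0,-0.03],[0,0,0],0],[[0,0,-0.04],[0,0,0],0]]}}

```text
time: 18.82
tool_pos: [462.5, 126.6, 126.2]
tcp_rot: [180.0, 0.1, 89.8]
ft_force: [-0.7, -1.3, -1.0]
finger_gap: 85.3
```

Request:
{"method": "play_rows", "body": {"deltas": [[[0,0,-0.03],[0,0,0],0],[[0,0.015,-0.015],[0,0,0],0],[[-0.002,0.03,0],[0,0,0],0],[[-0.002,0.035,0],[0,0,0],0],[[-0.002,0.035,0],[0,0,0],0],[[-0.002,0.03,0],[0,0,0],0],[[-0.002,0.015,0],[0,0,0],0],[[0,0,0],[0,0,0],0]]}}

```text
time: 19.82
tool_pos: [631.5, 116.8, 190.2]
tcp_rot: [179.0, -0.0, 89.9]
ft_force: [-0.2, -0.2, -0.0]
finger_gap: 85.1
```

```bash
python3 - <<'E'
from h import *
im=eyes.snapshot("wrist"); cv2.imwrite("pics/w3.png",im[...,::-1]); s=r.sense(); print(s["tool_pos"],s["tcp_rot"])
c=eyes.get_calibration("wrist"); M=np.linalg.inv(tool(s)@c["T_tool_cam"])
for p in((640.7,114.7,106),(637.6,194.9,85)):
    print(p,cv2.projectPoints(np.array([p]),cv2.Rodrigues(M[:3,:3])[0],M[:3,3],c["mtx"],c["D"])[0].ravel().round(1))
E
```

```text
[631.03805668 116.99297413 190.19220352] [ 1.78980808e+02 -5.28715563e-02  8.98997455e+01]
(640.7, 114.7, 106) [293.5 214.7]
(637.6, 194.9, 85) [289.1 110.4]
```

View pics/w3.png

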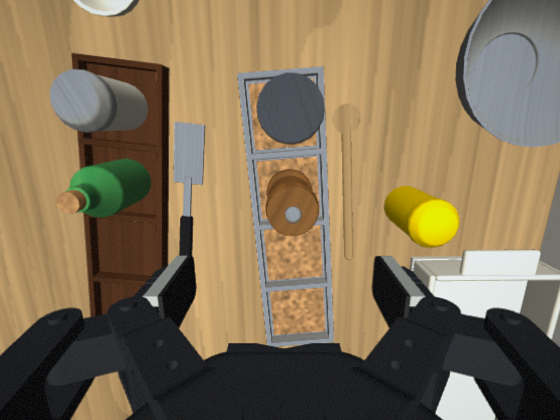

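Shaker and cruet stand upright in the wooden rack. The mill ball is at (293,214), predicted (293.5,214.7), and the dredger lid at (291,108), so both positions are confirmed. Descending on the mill.

Request:
{"method": "play_rows", "body": {"deltas": [[[-0.001,0.007,0],[0.015,0,0],0],[[-0.001,0.002,0.01],[0,0,0],0],[[0,0,0.025],[0,0,0],0],[[0,0,0.03],[0,0,0],0],[[0,0,0.03],[0,0,0],0],[[0,0,0.015],[0,0,0],0],[[0,0,0.006],[0,0,0],0],[[0,0,0],[0,0,0],0]]}}

```text
time: 20.88
tool_pos: [636.3, 116.4, 72.3]
tcp_rot: [179.8, -0.1, 90.0]
ft_force: [-0.2, 0.2, -0.3]
finger_gap: 85.7
```

Request:
{"method": "play_rows", "body": {"deltas": [[[-0.001,0.003,0.006],[0,0,0],0],[[0,0.001,0.01],[0,0,0],0],[[0,0,0.009],[0,0,0],0],[[0,0,0.004],[0,0,0],0.2],[[0,0,0],[0,0,0],0.3]]}}

```text
time: 21.5
tool_pos: [642.6, 115.5, 43.9]
tcp_rot: [179.5, -0.1, 90.0]
ft_force: [0.5, -0.0, -0.5]
finger_gap: 59.7
```

Request:
{"method": "play_rows", "body": {"deltas": [[[0,-0.001,0.003],[0,0,0],0.3],[[0,0,0.002],[0,0,0],0.4],[[0,0,0],[0,0,0],0.5],[[0,0,0],[0,0,0],0.7],[[0,0,0],[0,0,0],1],[[0,0,0],[0,0,0],1],[[0,0,0],[0,0,0],1]], "force": 40}}

```text
time: 22.38
tool_pos: [641.9, 115.5, 39.2]
tcp_rot: [179.5, -0.1, 90.0]
ft_force: [-1.6, 0.3, -1.2]
finger_gap: 42.9
```

Request:
{"method": "play_rows", "body": {"deltas": [[[0,0,-0.006],[0,0,0],1],[[0,0,-0.008],[0,0,0],1],[[0,0,-0.01],[0,0,0],1],[[0,0,-0.006],[0,0,0],1],[[0,0,0],[0,0,0],1]]}}

```text
time: 23.0
tool_pos: [642.2, 115.6, 72.4]
tcp_rot: [179.4, -0.1, 90.0]
ft_force: [0.2, 1.6, -1.6]
finger_gap: 43.4
```

Request:
{"method": "play_rows", "body": {"deltas": [[[0,0,-0.025],[0,0,0],1],[[0,0,-0.03],[0,0,0],1],[[-0.005,-0.01,-0.02],[0,0,0],1],[[-0.012,-0.026,0],[0,0,0],1],[[-0.012,-0.036,0],[0,0,0],1],[[-0.012,-0.036,0],[0,0,0],1],[[-0.012,-0.032,0],[0,0,0],1],[[-0.009,-0.027,0],[0,0,0],1]]}}

```text
time: 24.0
tool_pos: [470.0, 52.0, 146.5]
tcp_rot: [179.5, -0.1, 90.0]
ft_force: [0.4, -1.0, -1.2]
finger_gap: 43.1
```

Request:
{"method": "play_rows", "body": {"deltas": [[[-0.002,-0.006,0],[0,0,0],1],[[0,0,0],[0,0,0],1]]}}

```text
time: 24.25
tool_pos: [463.1, 49.7, 146.4]
tcp_rot: [179.4, -0.1, 90.0]
ft_force: [0.1, -0.3, -2.0]
finger_gap: 42.8
```

Place height is 39.2 − 3 = 36.2.

Request:
{"method": "play_rows", "body": {"deltas": [[[0,-0.005,0.01],[0.008,0,0],1],[[0,-0.002,0.02],[0,0,0],1],[[0,0,0.02],[0,0,0],1],[[0,0,0.015],[0,0,0],1],[[0,0,0.012],[0,0,0],1],[[0,0,0.008],[0,0,0],1],[[0,0,0.003],[0,0,0],1],[[0,0,0],[0,0,0],1]]}}

```text
time: 25.25
tool_pos: [458.6, 51.0, 53.6]
tcp_rot: [179.9, -0.1, 90.1]
ft_force: [-0.3, 0.1, -2.0]
finger_gap: 43.2
```

Request:
{"method": "play_rows", "body": {"deltas": [[[-0.002,-0.004,0.004],[0,0,0],1],[[0,0,0.005],[0,0,0],1],[[0,0,0.004],[0,0,0],1],[[0,0,0.002],[0,0,0],1],[[0,0,0.001],[0,0,0],1]]}}

```text
time: 25.88
tool_pos: [455.5, 48.8, 37.9]
tcp_rot: [179.8, -0.1, 90.1]
ft_force: [-0.6, 0.0, -1.6]
finger_gap: 43.0
```

Request:
{"method": "play_rows", "body": {"deltas": [[[0,0,0.001],[0,0,0],1],[[0,0,0.001],[0,0,0],1]]}}

```text
time: 26.12
tool_pos: [455.6, 48.8, 36.1]
tcp_rot: [179.8, -0.1, 90.1]
ft_force: [-5.5, -0.2, 11.6]
finger_gap: 42.6
```

Request:
{"method": "play_rows", "body": {"deltas": [[[0,0,-0.001],[0,0,0],0.6],[[0,0,0],[0,0,0],0.3],[[0,0,0],[0,0,0],0],[[0,0,0],[0,0,0],0],[[0,0,0],[0,0,0],0],[[0,0,-0.015],[0,0,0],0],[[0,0,-0.03],[0,0,0],0],[[0,0,-0.04],[0,0,0],0]]}}

```text
time: 27.12
tool_pos: [453.1, 48.7, 123.3]
tcp_rot: [-179.9, -0.1, 90.1]
ft_force: [1.2, -0.4, -0.2]
finger_gap: 85.2
```

Request:
{"method": "play_rows", "body": {"deltas": [[[0,0,-0.03],[0,0,0],0],[[0.01,0.015,-0.015],[0,0,0],0],[[0.024,0.03,0],[0,0,0],0],[[0.03,0.037,0],[0,0,0],0],[[0.03,0.037,0],[0,0,0],0],[[0.025,0.033,0],[0,0,0],0],[[0.012,0.02,0],[0,0,0],0],[[0,0,0],[0,0,0],0]]}}

```text
time: 28.12
tool_pos: [634.7, 184.0, 187.5]
tcp_rot: [179.0, -0.2, 90.0]
ft_force: [0.3, -0.1, -0.7]
finger_gap: 85.3
```

Request:
{"method": "play_rows", "body": {"deltas": [[[0.009,0.004,0],[0.015,0,0],0],[[0.002,0,0.01],[0,0,0],0],[[0,0,0.025],[0,0,0],0],[[0,0,0.03],[0,0,0],0],[[0,0,0.03],[0,0,0],0],[[0,0,0.015],[0,0,0],0],[[0,0,0.006],[0,0,0],0],[[0,0,0],[0,0,0],0]]}}

```text
time: 29.12
tool_pos: [635.7, 191.5, 71.0]
tcp_rot: [179.8, -0.1, 89.9]
ft_force: [-0.7, -0.2, -0.1]
finger_gap: 85.5
```

Request:
{"method": "play_rows", "body": {"deltas": [[[0,0,0],[0,0,0],0],[[0,0,0],[0,0,0],0]]}}

```text
time: 29.38
tool_pos: [637.2, 191.8, 73.5]
tcp_rot: [179.6, -0.1, 89.9]
ft_force: [0.3, -0.3, 0.4]
finger_gap: 85.4
```

Request:
{"method": "play_rows", "body": {"deltas": [[[0.003,0,0.008],[0,0,0],0],[[0,0,0.012],[0,0,0],0],[[0,0,0.012],[0,0,0],0],[[0,0,0.006],[0,0,0],0],[[0,0,0.002],[0,0,0],0.15],[[0,0,0],[0,0,0],0.2]]}}

```text
time: 30.12
tool_pos: [637.4, 195.3, 30.4]
tcp_rot: [179.6, -0.1, 89.9]
ft_force: [-0.2, -0.1, 0.3]
finger_gap: 68.5
```

Request:
{"method": "play_rows", "body": {"deltas": [[[0,0,0],[0,0,0],0.3],[[0,0,0],[0,0,0],0.4],[[0,0,0],[0,0,0],0.6],[[0,0,0],[0,0,0],1],[[0,0,0],[0,0,0],1],[[0,0,0],[0,0,0],1]]}}

```text
time: 30.88
tool_pos: [637.9, 195.3, 31.2]
tcp_rot: [179.6, -0.2, 89.9]
ft_force: [0.2, 0.2, -1.7]
finger_gap: 53.6
```

Request:
{"method": "play_rows", "body": {"deltas": [[[0,0,-0.006],[0,0,0],1],[[0,0,-0.008],[0,0,0],1],[[0,0,-0.01],[0,0,0],1],[[0,0,-0.006],[0,0,0],1],[[0,0,0],[0,0,0],1]]}}

```text
time: 31.5
tool_pos: [637.9, 195.3, 64.1]
tcp_rot: [179.5, -0.2, 89.9]
ft_force: [-0.5, 0.1, -1.7]
finger_gap: 53.3
```

Request:
{"method": "play_rows", "body": {"deltas": [[[0,0,-0.025],[0,0,0],1],[[0,0,-0.035],[0,0,0],1],[[-0.01,-0.008,-0.03],[0,0,0],1],[[-0.03,-0.024,-0.01],[0,0,0],1],[[-0.036,-0.031,0],[0,0,0],1],[[-0.038,-0.032,0],[0,0,0],1],[[-0.036,-0.031,0],[0,0,0],1],[[-0.03,-0.026,0],[0,0,0],1]]}}

```text
time: 32.5
tool_pos: [481.0, 11.9, 164.2]
tcp_rot: [179.5, -0.1, 90.1]
ft_force: [-0.3, -0.4, -0.6]
finger_gap: 53.3
```

Request:
{"method": "play_rows", "body": {"deltas": [[[-0.02,-0.018,0],[0,0,0],1],[[-0.008,-0.008,0],[0,0,0],1],[[0,0,0],[0,0,0],1]]}}

```text
time: 32.88
tool_pos: [452.9, -18.4, 163.9]
tcp_rot: [179.4, -0.1, 89.9]
ft_force: [0.2, 0.4, -1.9]
finger_gap: 53.4
```

Place height is 31.2 − 3 = 28.2.

Request:
{"method": "play_rows", "body": {"deltas": [[[-0.008,-0.004,0.01],[0.008,0,0],1],[[-0.002,-0.001,0.02],[0,0,0],1],[[0,0,0.025],[0,0,0],1],[[0,0,0.025],[0,0,0],1],[[0,0,0.02],[0,0,0],1],[[0,0,0.01],[0,0,0],1],[[0,0,0.003],[0,0,0],1],[[0,0,0],[0,0,0],1]]}}

```text
time: 33.88
tool_pos: [449.8, -26.4, 44.5]
tcp_rot: [-179.9, -0.1, 90.3]
ft_force: [-0.4, -0.4, -1.5]
finger_gap: 53.3
```

Request:
{"method": "play_rows", "body": {"deltas": [[[-0.002,-0.003,0.004],[0,0,0],1],[[0,0,0.004],[0,0,0],1],[[0,0,0.003],[0,0,0],1],[[0,0,0.002],[0,0,0],1],[[0,0,0.001],[0,0,0],1]]}}

```text
time: 34.5
tool_pos: [448.4, -28.9, 31.6]
tcp_rot: [179.9, -0.1, 90.3]
ft_force: [0.1, 0.7, -1.6]
finger_gap: 53.2
```

Request:
{"method": "play_rows", "body": {"deltas": [[[0,0,0.001],[0,0,0],1],[[0,0,0.001],[0,0,0],1]]}}

```text
time: 34.75
tool_pos: [448.5, -28.9, 29.6]
tcp_rot: [179.9, -0.1, 90.3]
ft_force: [-0.3, -0.1, -2.0]
finger_gap: 53.5
```

Request:
{"method": "play_rows", "body": {"deltas": [[[0,0,0.001],[0,0,0],1],[[0,0,0.001],[0,0,0],1]]}}

```text
time: 35.0
tool_pos: [448.7, -29.0, 27.9]
tcp_rot: [179.8, -0.1, 90.3]
ft_force: [-4.5, 1.0, 10.3]
finger_gap: 53.1
```

Request:
{"method": "play_rows", "body": {"deltas": [[[0,0,-0.001],[0,0,0],0.4],[[0,0,0],[0,0,0],0.2],[[0,0,0],[0,0,0],0],[[0,0,0],[0,0,0],0],[[0,0,0],[0,0,0],0],[[0,0,-0.015],[0,0,0],0],[[0,0,-0.03],[0,0,0],0],[[0,0,-0.04],[0,0,0],0]]}}

```text
time: 36.0
tool_pos: [446.4, -28.7, 115.2]
tcp_rot: [-179.9, -0.2, 90.3]
ft_force: [1.2, -0.1, 0.4]
finger_gap: 85.8
```

Request:
{"method": "play_rows", "body": {"deltas": [[[0,0,-0.04],[0,0,0],0],[[-0.03,0,-0.04],[0,0,0],0],[[-0.05,0,0],[0,0,0],0],[[-0.05,0,0],[0,0,0],0],[[-0.05,0,0],[0,0,0],0],[[-0.05,0,0],[0,0,0],0],[[-0.02,0,0],[0,0,0],0],[[0,0,0],[0,0,0],0]]}}

```text
time: 37.0
tool_pos: [451.5, -286.9, 213.3]
tcp_rot: [179.1, 0.2, 90.4]
ft_force: [0.1, 0.7, -1.4]
finger_gap: 85.4
```

```bash
python3 - <<'E'
from h import *
im=eyes.snapshot("top"); cv2.imwrite("pics/tf.png",cv2.resize(im[140:320,120:320],None,fx=3,fy=3,interpolation=cv2.INTER_CUBIC)[...,::-1])
im=eyes.snapshot("scene"); cv2.imwrite("pics/sf.png",cv2.resize(im[100:270,200:440],None,fx=3,fy=3,interpolation=cv2.INTER_CUBIC)[...,::-1])
E
```

```text
(no output)
```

View pics/tf.png

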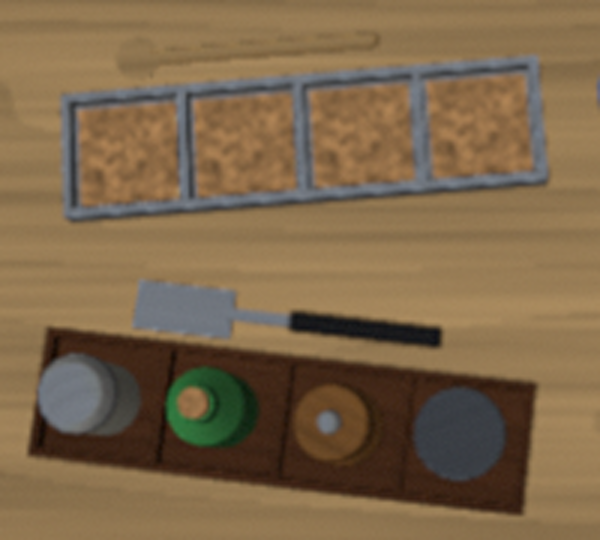

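View pics/sf.png

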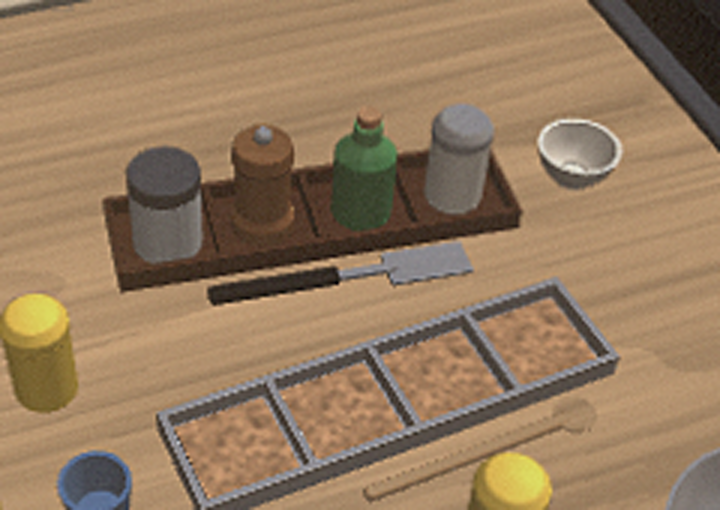

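All four stand upright in the right order: shaker (75,395), cruet (195,400), mill (328,422) and dredger (459,433). Checking the numbers, then handing in.

```bash
python3 - <<'E'
from h import *
f=lambda p: np.array(p,float)/3+[120,140]-0.33
a=np.radians(-6.35); R=np.array([[np.cos(a),-np.sin(a)],[np.sin(a),np.cos(a)]])
for n,p,z in(("shaker",(75,393),87),("cruet",(192,402),106),("mill",(327,422),103),("dredger",(459,433),82)):
    w=ray("top",f(p),z)[0]; print(n,(R.T@(w[:2]-[459.6,88])).round(1))
print(r.sense()["tool_pos"]); print(r.hand_in())
E
```

```text
shaker [  0.3 114.7]
cruet [ 2.6 40.1]
mill [  0.2 -38.8]
dredger [   3.  -114.5]
[ 451.76846943 -285.34955221  213.13314032]
the job is handed in; nothing more can be done
None
```

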